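# Hang up the magnifier and open the push-and-turn tablet bottle

### The arm

A 6-joint arm with a two-finger parallel gripper is mounted at the origin on the work surface. World frame = base frame: x ahead of the robot, y to its left, z up, the work surface at z = 0. Lengths are in mm, angles in rad, forces in N, time in s.
With the tool pointing down it reaches from about 300 to 775 mm from the base axis. Payload 14.6 kg.
Tool frame: the origin (TCP) lies at the very end of the fingers, on their centre line; the grasp point (between the pads) lies behind it (grip_point_offset is the z of the grasp point in the tool frame, in mm); z points along the fingers, y is the direction in which the jaws open and shut (so a half turn about z gives the same grasp; the last joint's range is limited). The gripper opens to 94 mm and grips with 3 to 60 N. Pads are 16 mm wide; open, the fingers measure 119 mm over their backs; the gripper's body (75 mm by 177 mm) begins 78 mm behind the grasp point.
Start: joints at [-0.067, 0.3, 1.521, -0, 1.321, -0.067], TCP at [549.99, -0.002, 205.446] pointing down, gripper open.
Joint ranges: [-3.03, 3.03], [-0.79, 2.21], [0.23, 2.52], [-1.04, 4.18], [0, 3.07], [-2.55, 2.55]. Speed limits (rad/s): [2.22, 2.22, 2.57, 3.14, 3.14, 3.14].

### API

Orientations are given as [roll, pitch, yaw] about the fixed x, y, z axes, in that order (R = Rz(yaw) Ry(pitch) Rx(roll)).
In Python, from station import * gives the robot as it stands.
- The arm moves only by the tool send_rows, never from a script. Its argument "moves" is text: rows parted by semicolons, each of 4 numbers parted by spaces: the shift along the tool's x, y, z in mm, then the turn about the tool's z in degrees. A call has 1 to 5 rows; each row shifts and turns the commanded pose from where the row before left it, along the tool's axes as they then stand; what a row does not reach is not made up. A row lasts 1/8 s, in which the tool goes at most 62.5 mm and 10.7 degrees, less where a joint would pass 70% of its speed; a pose out of reach is approached as far as the arm can. A call with a gripper value outside its range is refused whole. "grip" is the opening, from 0 (shut) to 1 (fully open), set as the call begins (left out, the last holds). The fingers move at their own pace and stop on an object; "squeeze" is the grip in N (left out, the last holds). Time passes only in rows, so rows that do not move let the fingers close. It gives the time, the measured TCP pose, the force and the opening at its end, in the units of the state.
- observe(): the state, without advancing time (a new reading comes with each control period).
- camera(name): name is "scene" or "side" or "wrist"; returns (picture, depth): 400x640x3 uint8, red, green, blue; 400x640 float32, mm along the optical axis (not along the pixel's ray), 0 where there is no reading.
- get_calibration(name): a dict with "mtx" (3x3 intrinsics, pixels), "xyz" and "rotation" of the camera in the world. Camera axes: x right, y up, looking along -z (the intrinsics and any distortion apply to the point x, -y, -z); pixel columns grow to the right and rows downward; lengths in mm; the calibration is good to about 2 mm. A picture is of the moment at which its call begins: read the wrist's pose just before it. get_calibration takes no time and is no camera call; for the wrist camera it gives the pose at the moment of the call.
- close_job(): hands the job in, once; it reports no verdict.
Trained networks look in the newest picture that a camera, given by its name, has taken for a name from the list of things; names that differ only in an ending like _2 or _b are one class to them, and where a whole thing is asked for, a point or a joint stands for the part that bears it (a point fixed in the world has none). Each returns a list of dicts, best first, with "conf" (0 to 1); they miss things now and then, are a little off and sometimes report something else, mostly with a low value. They report only what shows in the picture. A call takes as long as a camera call. They do not tell look-alikes from the thing itself.
- trace(camera, query): "pixels" (400x640 bool, what is visible of it).
- spot_point(camera, query): "position" ([x, y, z] in mm, in world coordinates, good to about 4 mm: a listed point, or the origin of a listed thing).
The state is a dict: "clock": time; "joint_positions": joint angles; "joint_vel": joint speeds; "joint_torque": joint torques, N m; "position": TCP position; "tool_rot": TCP orientation; "ft_force": force on the tool from outside, world axes, zero at the start; "wrist_torque": the same for the moment, N m; "width": finger opening in mm.
Only numpy, scipy, OpenCV 4.12 (cv2) and the standard library are available. Lean on these libraries where they do the work, as an engineer would, in place of code of your own. Each camera call takes 0.05 s, during which the arm holds its last target. There are 200 camera calls.

### The job

The label has been read, so get the tablets open: hang the magnifier back up by the ring at the end of its handle on the empty peg of the pegboard stand and let go of it, then press the tablet bottle's push-and-turn cap down, twist it counter-clockwise until it comes free and lift it off, the bottle staying upright and seated in its holder. Finish still holding the cap: keep it gripped, level and motionless, a few centimetres straight above the open bottle. Leave the spoon on its peg, and the glass dish, the aluminium bottle and the black cup where they stand.

Things in the scene. Friction and masses are not known exactly. Their poses are not given: they have to be found in the camera images.
- magnifier_grip (a point): Reading magnifier, black plastic, lying flat on the table; this point is the centre of its straight handle (70 long, 16 wide, 14 mm thick, 7 mm above the table). Its x axis runs along the handle towards the hanging ring, its z axis up. Weighs 0.07 to 0.14 kg, heavier at the lens.
- magnifier_eye (a point): Centre of the magnifier's hanging ring at the end of the handle, 50 mm from the handle's centre, 2 mm below the handle's mid-plane: opening 26 mm, bar 8 mm thick, its plane is the plane of the magnifier. Same axes as magnifier_grip.
- magnifier_lens (a point): Centre of the round lens (72 mm over its rim, 10 mm thick), 69 mm from the handle's centre at the end away from the ring.
- magnifier: The magnifier as a body; origin on its underside below the middle of the handle, axes as magnifier_grip.
- stand: Grey plastic pegboard stand, fixed to the table: foot 120 x 260 x 12 mm, perforated board 260 mm wide, 8 mm thick, leaning back 8 degrees, top edge 242 mm above the table. Origin at the centre of the foot's underside; its front faces -x. Two pegs are clipped in, 60 mm either side of the middle; which one is empty varies.
- free_peg_seat (a point): The empty peg, 205 mm above the table: where a ring comes to hang. This point lies on top of the peg's level part, 22 mm out from the board (4 mm short of the bend) and 3 mm above the bar's axis. x is horizontal, into the board; z up. From here the peg's tip is at (-21, 0, +17) mm.
- free_peg: The empty peg, fixed in a black clip: steel bar of 6 mm diameter, first 26 mm level out of the board (towards -x), then a bend and 26 mm climbing outwards at 50 degrees above level to a tip with an 8 mm ball. A ring passed over the tip slides down to the bend; let go, the thing swings down and hangs against the board. Origin on the bar's axis at the board's face, axes as free_peg_seat.
- spoon_peg_seat (a point): The same point on the other peg, on which the spoon hangs.
- spoon_ring (a point): Steel pill spoon hanging on the other peg by its ring: the centre of the ring (15 mm opening). It hangs about 115 mm down from here, 26 mm wide. To be left hanging.
- cap_center (a point): White ribbed push-and-turn cap of the tablet bottle, red arrows on top: 46 mm diameter, 27 mm high; this point is on its axis, half-way up; z is its axis. It starts locked, its x axis along the bottle's. Its lower edge is 12 mm above the bottle's shoulder: room for fingertips.
- cap: The same cap; origin at the centre of its open lower edge. A spring holds it up in its lock with 3 N. Pushed down 3 mm (8 N) it clears the lock, at 6 mm (11 N) it stops. Kept down it turns counter-clockwise seen from above: free from 35 degrees on, end stop at 90, 60 is the middle; clockwise is blocked. Once free the spring raises it 2 mm and it lifts straight off; 15 mm up clears the mouth.
- bottle: Square amber tablet bottle, 58 x 58 mm, body 70 mm high, mouth 105 mm above its underside, weight 0.11 to 0.22 kg; origin at the centre of its underside, z up. Stands loose (1 mm play) in the holder, which keeps it from turning but not from being pulled up.
- holder: Grey one-handed bottle holder on a rubber foot, fixed to the table: square well 60 mm wide inside, walls to 40 mm above the table, floor 8 mm above it. Origin at the centre of its underside.
- dish: Low glass dish, 112 mm diameter, 32 mm high; origin at the centre of its underside.
- flask: Aluminium bottle with a black flip-top cap, 66 mm diameter, 185 mm high; origin at the centre of its underside.
- cup: Smooth black ceramic cup without handle, 80 mm diameter, 82 mm high; origin at the centre of its underside.
There are look-alikes about, which are no part of the job. Of the things that look like the magnifier, take the one that is nearest to the robot's base at the start.

How it is judged (in metres and radians):
On the way, in this order (a step that is already met when the one before it is completed fails the run):
1. the magnifier hangs by its ring on the empty peg, let go (distance between magnifier_eye and free_peg_seat below 0.03 m and z of magnifier_lens in the frame of free_peg_seat below -0.09 m and contact force between magnifier and free_peg above 0.05 N and contact force between the fingers and magnifier below 0.05 N and linear speed of magnifier below 0.05 m/s), for 0.2 s.
2. the cap is pressed down on the bottle, still locked (z of cap_center in the frame of bottle below 0.101 m and horizontal distance between cap_center and bottle below 0.006 m and angle between the x axis of cap and the x axis of bottle, either way round below 0.3 rad), for 0.04 s.
3. the cap is twisted out of its lock while it sits on the bottle (z of cap_center in the frame of bottle below 0.112 m and horizontal distance between cap_center and bottle below 0.006 m and angle between the x axis of cap and the x axis of bottle, either way round above 0.5 rad), for 0.04 s.
At the end, for the whole second after the job is handed in: Magnifier hanging by its ring on the formerly empty peg, released, at rest. Cap gripped, still, level within 17 degrees, touching nothing else, within 30 mm of the bottle's axis, lower edge 15 to 120 mm above the mouth. Bottle upright and seated, spoon hung, dish, aluminium bottle, cup within 30 mm (all of step 1 and z of cap_center in the frame of bottle between 0.1335 and 0.24 m and horizontal distance between cap_center and bottle below 0.03 m and angle between cap's own z axis and vertical below 0.3 rad and linear speed of cap below 0.03 m/s and contact force between the fingers and cap above 1 N and contact force between cap and bottle below 0.05 N and horizontal distance between bottle and holder below 0.006 m and z of bottle in the frame of holder below 0.012 m and angle between bottle's own z axis and vertical below 0.1 rad and distance between spoon_ring and spoon_peg_seat below 0.025 m and distance of each of dish, flask, cup from where it was at the start of the episode below 0.03 m); the arm keeps its last pose, push and grip.
It fails at once if the bottle is pulled up out of its holder (by 15 mm) or tipped (z of bottle in the frame of holder above 0.023 m or angle between bottle's own z axis and vertical above 0.25 rad).
It fails at once if the spoon is knocked off its peg (distance between spoon_ring and spoon_peg_seat above 0.03 m).
It fails at once if the glass dish is shoved (by more than 30 mm) or tipped over (distance of dish from where it was at the start of the episode above 0.03 m or angle between dish's own z axis and vertical above 0.5 rad).
It fails at once if the aluminium bottle is shoved (by more than 30 mm) or tipped over (distance of flask from where it was at the start of the episode above 0.03 m or angle between flask's own z axis and vertical above 0.5 rad).
It fails at once if the black cup is shoved (by more than 30 mm) or tipped over (distance of cup from where it was at the start of the episode above 0.03 m or angle between cup's own z axis and vertical above 0.5 rad).
It also fails if it takes over 58 s, if anything falls off the work surface, if the arm or the gripper's body presses on something with over 40 N, if the wrist force passes 120 N, or if a joint passes its speed limit or range.

## Working session

There is one attempt and no reset: what is moved stays moved. The work goes in short steps, Python scripts to look and compute and a tool call to move; the robot and the scene stay as the last step left them, time stands still between calls to the robot, and variables do not carry over. Pictures are saved under pics/ and viewed, about 8 in all and at most 12, crops included, and the job is handed in when it is done.

Besides the shell and the picture viewer there is one more tool, called after "Call:" as name(argument=value, ...), one argument or row to a line, values as JSON. send_rows: Moves the arm, as the interface text tells. Its arguments: {"type":"object","properties":{"moves":{"type":"string"},"grip":{"type":"number"},"squeeze":{"type":"number"}},"required":["moves"]}

```bash
ls; mkdir -p pics
cat > h.py <<'E'
from station import *
import numpy as np, cv2
def proj(cam,P):
    c=get_calibration(cam);R=np.array(c["rotation"]);t=np.array(c["xyz"]);K=np.array(c["mtx"])
    p=(np.atleast_2d(P)-t)@R; p=p*[1,-1,-1]; q=p@K.T; return q[:,:2]/q[:,2:]
def cloud(cam,d,c=None):
    c=c or get_calibration(cam);R=np.array(c["rotation"]);t=np.array(c["xyz"]);K=np.array(c["mtx"])
    v,u=np.mgrid[0:400,0:640]; r=np.stack([u,v,np.ones_like(u)],-1)@np.linalg.inv(K).T
    p=r*d[...,None]*[1,-1,-1]; return p@R.T+t
def save(n,im): cv2.imwrite(n,cv2.cvtColor(im,cv2.COLOR_RGB2BGR))
E
python3 - <<'E'
from h import *
print({k:v for k,v in observe().items()})
for c in ["scene","side"]:
    im,d=camera(c); save(f"pics/{c}0.png",im); np.save(f"{c}0.npy",d)
    print(c,get_calibration(c)["xyz"])
    for q in ["magnifier_grip","magnifier_eye","magnifier_lens","free_peg_seat","spoon_peg_seat","spoon_ring","cap_center","bottle","holder","stand","dish","flask","cup"]:
        for r in spot_point(c,q)[:4]: print(q,round(r["conf"],2),np.round(r["position"]),np.round(proj(c,r["position"])[0]))
print(grip_point_offset if 'grip_point_offset' in globals() else [k for k in globals() if k[0]!='_'])
E
```

```text
pics
{'clock': 0.0, 'joint_positions': array([-6.66017803e-02,  3.00487191e-01,  1.52157427e+00,  8.25684890e-06,
        1.32068469e+00, -6.66071572e-02]), 'joint_vel': array([-0.00157586,  0.00020582,  0.00083687, -0.00088427,  0.00041715,
       -0.00057639]), 'joint_torque': array([-1.53750298e-03, -5.31805658e+01, -3.52735734e+01,  7.07558286e-02,
        2.43994006e-02, -4.79655944e-05]), 'position': array([5.49743708e+02, 1.53520745e-02, 2.04880381e+02]), 'tool_rot': array([-3.14044225e+00, -8.47541627e-05,  1.57079961e+00]), 'ft_force': array([-0.81665028, -0.01613728, -0.00101848]), 'wrist_torque': array([-0.01756316,  0.0009748 ,  0.00119766]), 'width': 94.10983704647428}
scene [1454.79417092  124.57224288 1167.96006703]Traceback (most recent call last):
  File "<stdin>", line 7, in <module>
  File "h.py", line 5, in proj
    p=(np.atleast_2d(P)-t)@R; p=p*[1,-1,-1]; q=p@K.T; return q[:,:2]/q[:,2:]
                                                             ~^^^^^^
IndexError: too many indices for array: array is 1-dimensional, but 2 were indexed
```

```bash
sed -i 's/R=np.array(c\["rotation"\])/R=rot(c["rotation"])/' h.py
cat >> h.py <<'E'
from scipy.spatial.transform import Rotation as Ro
def rot(r):
    r=np.array(r,float)
    return r if r.shape==(3,3) else (Ro.from_euler('xyz',r).as_matrix() if r.size==3 else Ro.from_quat(r).as_matrix())
E
python3 - <<'E'
from h import *
for c in ["scene","side"]:
    im,d=camera(c); save(f"pics/{c}0.png",im); np.save(f"{c}0.npy",d)
    k=get_calibration(c);print(c,k)
    for q in ["magnifier_grip","magnifier_eye","magnifier_lens","free_peg_seat","spoon_peg_seat","spoon_ring","cap_center","bottle","holder","stand","dish","flask","cup"]:
        for r in spot_point(c,q)[:4]: print(q,round(r["conf"],2),np.round(r["position"]),np.round(proj(c,r["position"])[0]))
import station
print([k for k in dir(station) if k[0]!='_'], getattr(station,'grip_point_offset',None))
E
```

```text
scene {'mtx': array([[373.20930794,   0.        , 315.2228891 ],
       [  0.        , 373.20930794, 200.68832032],
       [  0.        ,   0.        ,   1.        ]]), 'xyz': array([1454.79417092,  124.57224288, 1167.96006703]), 'rotation': array([0.76040142, 0.02023217, 1.6016671 ])}
magnifier_grip 0.84 [ 670. -208.    8.] [239. 262.]
magnifier_grip 0.78 [ 442. -445.    2.] [192. 216.]
magnifier_grip 0.77 [306. 603.   6.] [439. 194.]
magnifier_grip 0.66 [492.  81.  13.] [318. 225.]
magnifier_eye 0.8 [ 422. -490.    4.] [183. 212.]
magnifier_eye 0.75 [ 625. -228.    4.] [236. 252.]
magnifier_eye 0.49 [272. 645.   5.] [447. 189.]
magnifier_lens 0.87 [ 473. -381.    9.] [205. 221.]
magnifier_lens 0.7 [ 734. -174.   10.] [245. 276.]
magnifier_lens 0.56 [ 470. -182.    9.] [254. 221.]
magnifier_lens 0.55 [343. 544.   5.] [427. 200.]
free_peg_seat 0.61 [570. 321. 204.] [385. 208.]
spoon_peg_seat 0.57 [478. 391. 208.] [402. 189.]
spoon_ring 0.62 [474. 390. 207.] [402. 188.]
spoon_ring 0.15 [ 625. -407.    4.] [190. 252.]
cap_center 0.71 [ 465. -187.  110.] [249. 203.]
cap_center 0.33 [ 46
[... 1220 characters left out ...]
ifier_lens 0.87 [ 470. -384.    6.] [375. 332.]
magnifier_lens 0.82 [342. 552.  11.] [236. 179.]
magnifier_lens 0.6 [ 730. -172.    5.] [416. 261.]
free_peg_seat 0.5 [575. 320. 206.] [310. 149.]
spoon_peg_seat 0.53 [477. 388. 210.] [278. 145.]
spoon_ring 0.6 [438.  39.   5.] [304. 245.]
spoon_ring 0.55 [481. 393. 198.] [279. 147.]
bottle 0.8 [ 467. -184.   11.] [341. 284.]
holder 0.92 [ 467. -189.    1.] [342. 287.]
stand 0.86 [545. 379.   1.] [298. 192.]
dish 0.83 [702.  20.  -0.] [378. 232.]
flask 0.66 [ 626. -401.    0.] [429. 321.]
cup 0.7 [ 309. -326.   -2.] [309. 337.]
['MotionError', 'camera', 'close_job', 'get_calibration', 'grip_point_offset', 'observe', 'spot_point', 'trace'] -18.8
```

View pics/scene0.png

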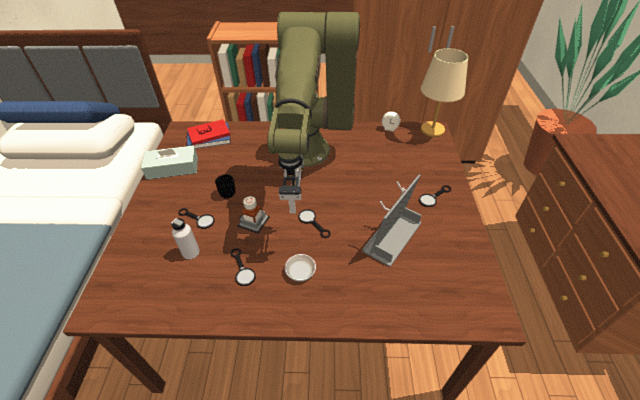

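View pics/side0.png

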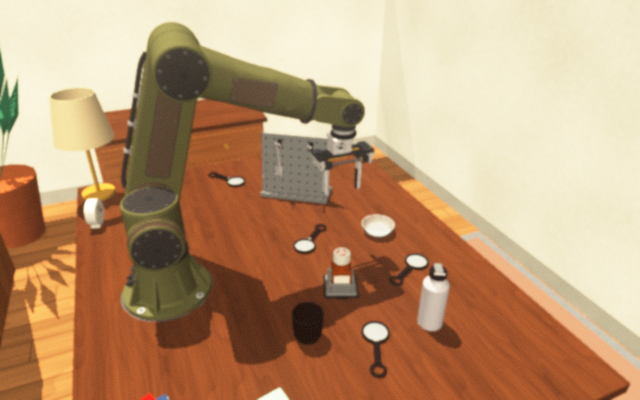

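Candidates for the magnifier (scene pixel, distance from base):
- A: (318,225), r≈500 mm
- B: (192,216), r≈628 mm
- C: (239,262), r≈701 mm
- D: (439,194), r≈675 mm

A is the nearest, so I'm moving above it for a close check.

Call:
send_rows(
  moves="25 -25 0 0;25 -25 0 0;10 0 0 10;0 0 0 10;0 0 0 10",
)

```text
clock: 2.12
position: [500.0, 60.2, 205.6]
tool_rot: [3.141, -0.0, 1.042]
ft_force: [0.5, -0.4, -0.3]
width: 93.8
```

```bash
cat > look.py <<'E'
from h import *
import sys
n=sys.argv[1]; qs=sys.argv[2:]
s=observe(); c=get_calibration("wrist"); im,d=camera("wrist"); save(f"pics/{n}.png",im); np.save(f"{n}.npy",cloud("wrist",d,c))
print("tcp",np.round(s["position"],1),np.round(np.degrees(s["tool_rot"]),1),"F",np.round(s["ft_force"],1),"w",round(s["width"],1),"t",round(s["clock"],2),"cam",np.round(c["xyz"]))
for q in qs:
    for r in spot_point("wrist",q)[:3]: print(q,round(r["conf"],2),np.round(r["position"],1),np.round(proj("wrist",r["position"])[0]))
E
python3 look.py w1 magnifier_grip magnifier_eye magnifier_lens free_peg_seat
```

```text
tcp [500.   60.2 205.6] [180.   -0.   59.7] F [ 0.5 -0.4 -0.3] w 93.8 t 2.12 cam [536. 121. 384.]
magnifier_grip 0.75 [491.3  78.1  10.8] [309. 170.]
magnifier_grip 0.43 [439.1  33.4   3.1] [292. 219.]
magnifier_eye 0.78 [525.6 111.5   4.7] [320. 130.]
magnifier_eye 0.52 [489.8  78.3   1.6] [308. 169.]
magnifier_lens 0.95 [ 731.9 -176.     3.8] [566. 245.]
magnifier_lens 0.92 [438.5  35.3   3.6] [291. 218.]
```

View pics/w1.png

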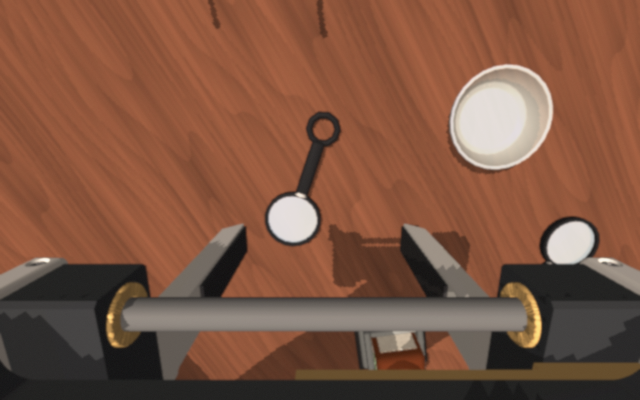

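The wrist view shows magnifier A clearly: lens (292,218), handle (310,170), ring (323,129). I'll fit its axis from the dark pixels.

Run:
```python
from h import *
im=cv2.imread("pics/w1.png"); P=np.load("w1.npy")
g=im.max(2)
reg=np.zeros(g.shape,bool); reg[100:250,255:350]=1
m=reg&(g<70)
# project dark pixels on plane z=8 along rays
c=get_calibration("wrist");t=np.array(c["xyz"])
Q=t+(P-t)*((8-t[2])/(P[...,2]-t[2]))[...,None]
pts=Q[m][:,:2]; pts=pts[np.isfinite(pts).all(1)]
ctr=pts.mean(0); 
hd=(np.linalg.norm(pts-[490.5,78],axis=1)<30); h=pts[hd]; h0=h.mean(0); u=np.linalg.svd(h-h0)[2][0]; u*=np.sign(u[0])
a=(pts-h0)@u; b=(pts-h0)@[-u[1],u[0]]
print("handle c",h0,"yaw",np.degrees(np.arctan2(u[1],u[0])),"extent",np.percentile(a,[.2,99.8]),"expect -105..71")
far=a>32; print("ring mean",a[far].mean(),b[far].mean()); near=a<-45; print("lens rim a",a[near].min(),a[near].max(), "b",b[near].min(),b[near].max())
print("heights",np.median(P[m][:,2]))
```

```text
handle c [491.45428811  77.49896303] yaw 40.64888298077448 extent [-1117.44139534    69.69721938] expect -105..71
ring mean 51.15103644163389 0.4038174343864955
lens rim a -1117.4413953355183 -45.087676741631796 b -34.67100407703722 1640.9118172754263
heights 9.826773102727572
```

Call:
send_rows(
  moves="0 0 0 10;0 0 0 9;-7 -19 30 0;0 0 50 0;0 0 50 0",
)

```text
clock: 3.0
position: [482.3, 69.8, 74.4]
tool_rot: [3.141, -0.001, 0.719]
ft_force: [1.3, 0.2, -0.5]
width: 93.8
```

Call:
send_rows(
  moves="0 0 40 0;0 0 25 0;0 0 6 0;0 0 0 0",
)

```text
clock: 3.5
position: [482.5, 69.8, 4.9]
tool_rot: [3.141, -0.0, 0.717]
ft_force: [0.6, 0.2, 0.4]
width: 94.4
```

Call:
send_rows(
  moves="0 0 0 0;0 0 0 0;0 0 0 0;0 0 0 0;0 0 0 0",
  grip=0,
  squeeze=30,
)

```text
clock: 4.12
position: [482.3, 69.7, 4.5]
tool_rot: [3.142, -0.0, 0.716]
ft_force: [-0.2, -0.1, -0.3]
width: 47.5
```

Call:
send_rows(
  moves="0 0 0 0;0 0 0 0;0 0 0 0;0 0 0 0;0 0 0 0",
)

```text
clock: 4.75
position: [482.2, 69.7, 4.5]
tool_rot: [-3.142, -0.0, 0.716]
ft_force: [-0.4, 0.4, -0.2]
width: 15.6
```

Call:
send_rows(
  moves="0 0 0 0;0 0 0 0;0 0 -10 0;0 0 -30 0;0 0 -50 0",
)

```text
clock: 5.38
position: [481.4, 69.7, 95.1]
tool_rot: [-3.14, 0.002, 0.716]
ft_force: [0.3, 0.1, -0.8]
width: 15.7
```

Call:
send_rows(
  moves="0 0 -50 0;0 0 -60 0;0 0 -40 0;0 0 0 0;0 0 0 0",
)

```text
clock: 6.0
position: [481.8, 69.7, 243.8]
tool_rot: [-3.141, 0.001, 0.716]
ft_force: [-0.3, -0.0, -2.0]
width: 16.1
```

Call:
send_rows(
  moves="17 -31 -10 -4;17 -31 -10 -4;17 -31 0 -4;0 0 0 0;0 0 0 0",
)

```text
clock: 6.62
position: [452.4, 171.0, 263.5]
tool_rot: [-3.141, 0.002, 0.925]
ft_force: [-0.1, 0.6, -0.3]
width: 16.0
```

```bash
python3 look.py w2 magnifier_eye magnifier_lens magnifier_grip free_peg_seat free_peg spoon_ring spoon_peg_seat stand
```

```text
tcp [452.4 171.  263.5] [-1.799e+02  1.000e-01  5.300e+01] F [-0.1  0.6 -0.3] w 16.0 t 6.62 cam [496. 228. 442.]
magnifier_eye 0.82 [ 628.1 -231.     8. ] [566. 305.]
magnifier_lens 0.91 [ 730.1 -177.4    5.3] [610. 243.]
magnifier_lens 0.63 [421.  124.8 261.4] [326. 316.]
magnifier_grip 0.91 [461.  181.7 267. ] [322. 218.]
magnifier_grip 0.77 [ 672.8 -212.6   10.6] [588. 283.]
```

View pics/w2.png

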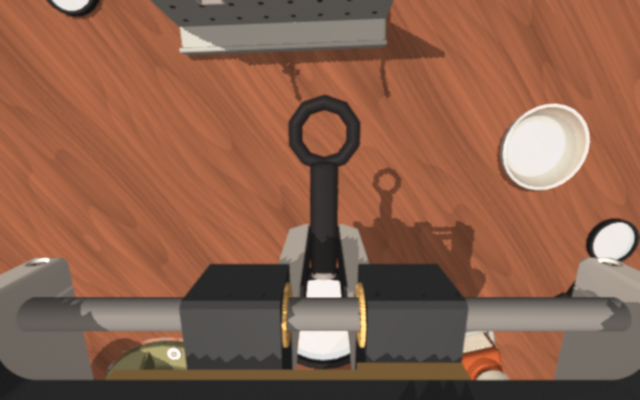

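Wrist view: the held magnifier's ring is at (325,131), and the stand foot edge runs along row ~47, nearly square to the tool. The peg is still out of frame, so I'm moving forward.

Call:
send_rows(
  moves="35 3 0 0;35 3 0 0;0 0 0 0;0 0 0 0",
)

```text
clock: 7.58
position: [499.2, 223.4, 264.2]
tool_rot: [-3.141, 0.001, 0.925]
ft_force: [-0.6, -0.2, -0.8]
width: 15.8
```

```bash
python3 look.py w3 magnifier_eye magnifier_grip free_peg_seat free_peg spoon_ring spoon_peg_seat
python3 - <<'E'
from h import *
P=np.load("w2.npy")
# foot front edge yaw
import numpy as np
m=(np.abs(P[...,2]-12)<5); m[60:]=0
pts=[]
for u in range(190,380,5):
    r=np.where(m[:60,u])[0]
    r=r[r>30]
    if len(r): pts.append(P[r.max(),u,:3])
pts=np.array(pts); 
if len(pts)>3:
    v=np.linalg.svd(pts[:,:2]-pts[:,:2].mean(0))[2][0]; print("foot edge dir",np.degrees(np.arctan2(v[1],v[0])),pts[0],pts[-1])
E
```

```text
tcp [499.2 223.4 264.2] [-180.    0.   53.] F [-0.6 -0.2 -0.8] w 15.8 t 7.58 cam [542. 280. 443.]
magnifier_eye 0.92 [ 628.7 -229.9    5.8] [553. 342.]
magnifier_grip 0.82 [ 671.7 -211.8    8.7] [573. 321.]
magnifier_grip 0.82 [298.2 603.5   9.1] [14. 27.]
magnifier_grip 0.8 [506.7 233.4 269.3] [322. 221.]
free_peg_seat 0.9 [576.9 318.9 206.4] [329.  41.]
free_peg 0.81 [588.4 338.5 206.7] [325.   5.]
spoon_ring 0.68 [477.3 395.8 202.5] [151.  41.]
spoon_peg_seat 0.94 [474.7 387.7 205.2] [154.  52.]
foot edge dir -34.953719835683415 [406.85981951 394.50384802   8.03340491] [601.14210644 258.84284226  11.44111097]
```

View pics/w3.png

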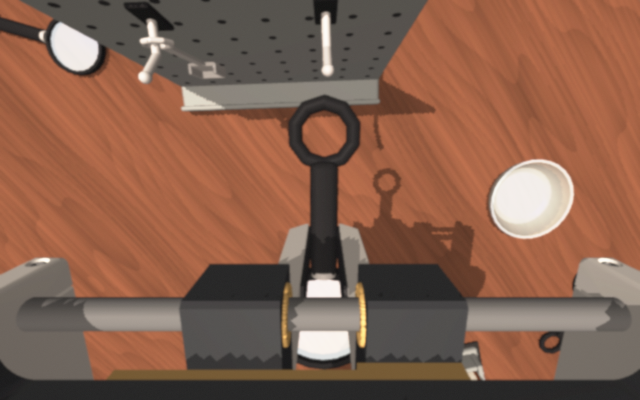

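Wrist view: free peg tip ball at (328,70), clip at (325,8), spoon peg at left (150,45), ring at (325,131). Next I'll measure the ball and the ring by depth.

Run:
```python
from h import *
P=np.load("w3.npy"); c=get_calibration("wrist"); t=np.array(c["xyz"])
Z=P[...,2]
pm=np.zeros(Z.shape,bool); pm[15:80,305:350]=1
pm&=(Z>195)&(Z<235)
# keep in front: list per row
for r in range(20,78,4):
    u=np.where(pm[r])[0]
    if len(u): print(r,u.min(),u.max(),np.round(np.median(P[r,u],0),1))
rm=np.zeros(Z.shape,bool); rm[90:168,280:370]=1; rm&=(Z>240)
q=P[rm]; print("ring z",np.percentile(q[:,2],[5,50,95]), "bbox ctr")
R=np.array([np.cos(np.radians(53)),np.sin(np.radians(53))]); L=np.array([R[1],-R[0]])
g=rm.copy(); g[150:]=0
a=(P[rm][:,:2]-[499.2,223.4])@R; b=(P[rm][:,:2]-[499.2,223.4])@L
print("a max",np.percentile(a,99.5),"b range",np.percentile(b,[.5,99.5]))
hm=np.zeros(Z.shape,bool); hm[180:215,300:350]=1; hm&=Z>240; print("handle z",np.percentile(Z[hm],[5,50,95]))
for r in (97,131,160): print(r,np.round([P[r,u] for u in (293,325,356)],1).tolist())
```

```text
20 318 330 [582.1 331.7 205.8]
24 322 330 [581.3 328.4 207.1]
28 322 330 [579.9 326.6 206.7]
32 322 330 [578.5 324.7 206.6]
36 322 330 [576.8 322.4 206.6]
40 322 330 [575.3 320.5 207.4]
44 323 330 [574.1 318.3 206. ]
48 323 330 [572.3 315.9 208.8]
52 323 330 [570.1 313.1 213.7]
56 323 331 [568.7 310.7 217.1]
60 323 331 [566.6 308.  219.5]
64 323 331 [564.8 305.6 225.7]
68 322 333 [563.3 303.2 227.2]
72 322 333 [562.  301.4 227.2]
76 326 329 [560.7 299.6 225. ]
ring z [265.36072951 267.6112567  270.3953747 ] bbox ctr
a max 82.74635377769604 b range [-18.6351056   20.46223023]
handle z [270.19632245 272.79598306 274.03768679]
97 [[526.9, 325.7, 11.4], [549.8, 288.2, 266.9], [593.2, 275.7, 11.7]]
131 [[525.0, 284.5, 267.6], [534.0, 264.9, 0.9], [552.7, 263.7, 267.4]]
160 [[473.7, 260.0, 1.4], [529.5, 261.2, 267.9], [545.0, 205.9, -1.1]]
```

Call:
send_rows(
  moves="0 0 0 -3;20 4 0 0;19 3 0 0;0 0 23 0;0 0 0 0",
)

```text
clock: 8.55
position: [526.5, 251.8, 240.0]
tool_rot: [-3.14, 0.003, 0.977]
ft_force: [0.2, 0.6, -1.1]
width: 15.5
```

```bash
python3 look.py w4 free_peg_seat
python3 - <<'E'
from h import *
P=np.load("w4.npy"); s=observe(); T=s["position"]; y=s["tool_rot"][2]; im=cv2.imread("pics/w4.png")
R=np.array([np.cos(y),np.sin(y)]); L=np.array([R[1],-R[0]])
Q=np.stack([(P[...,:2]-T[:2])@R,(P[...,:2]-T[:2])@L,P[...,2]],-1)
m=np.zeros(P.shape[:2],bool); m[85:175,280:370]=1; g=im.max(2)
bright=m&(g>120)&(Q[...,2]>200)&(Q[...,2]<240); print("peg px a,b,z",bright.sum(),np.round(np.percentile(Q[bright],[2,50,98],axis=0),1).tolist())
d=m&(g<90)&(Q[...,2]>T[2]-5)&(Q[...,2]<T[2]+12)&(Q[...,0]>40); print("ring a,b,z",np.round(np.percentile(Q[d],[.5,50,99.5],axis=0),1).tolist())
cv2.imwrite("pics/w4c.png",cv2.resize(im[0:230,200:460],None,fx=2,fy=2))
E
```

```text
tcp [526.5 251.8 240. ] [-1.799e+02  1.000e-01  5.600e+01] F [ 0.2  0.6 -1.1] w 15.5 t 8.55 cam [567. 311. 418.]
free_peg_seat 0.71 [575.3 318.5 208.6] [327. 101.]
free_peg_seat 0.65 [588.8 337.7 206.4] [328.  63.]
free_peg_seat 0.18 [ 7.025e+02  2.160e+01 -2.000e-01] [514. 236.]
peg px a,b,z 382 [[59.0, -1.9, 205.4], [68.4, 1.6, 220.0], [91.1, 4.6, 228.8]]
ring a,b,z [[40.8, -19.0, 240.3], [62.2, 0.4, 243.4], [81.7, 19.7, 249.5]]
```

View pics/w4c.png

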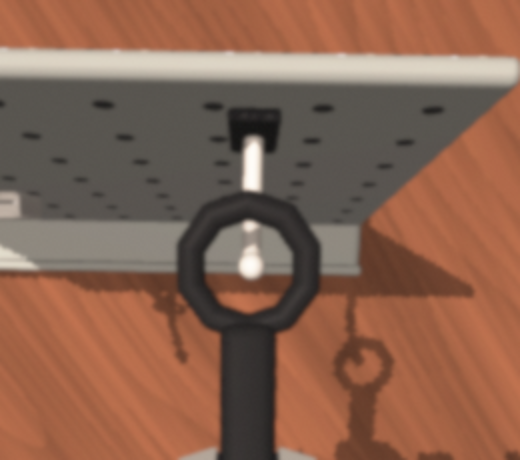

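The ball sits inside the ring opening (crop (250,262) against ring centre (249,262)). Lowering the ring down along the peg now.

Call:
send_rows(
  moves="1 1 9 0;3 0 5 0;3 0 5 0;3 0 4 0;0 0 0 0",
)

```text
clock: 9.28
position: [533.5, 260.0, 218.0]
tool_rot: [-3.141, 0.001, 0.978]
ft_force: [-0.0, 0.4, -1.1]
width: 15.8
```

```bash
python3 look.py w5
python3 -c "
import cv2;im=cv2.imread('pics/w5.png');cv2.imwrite('pics/w5c.png',cv2.resize(im[20:230,200:460],None,fx=2,fy=2))"
```

```text
tcp [533.5 260.  218. ] [-180.    0.   56.] F [-0.   0.4 -1.1] w 15.8 t 9.28 cam [574. 319. 397.]
```

View pics/w5c.png

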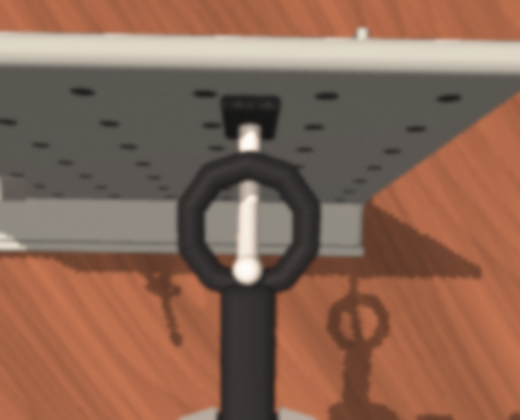

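The ring is threaded: the ball is above the handle-side bar at crop (247,270), with the peg running down through the opening. I'm lowering a little more, then releasing.

Call:
send_rows(
  moves="1 0 3 0;1 0 3 0;0 0 0 0",
)

```text
clock: 9.7
position: [534.6, 261.5, 212.1]
tool_rot: [-3.141, 0.0, 0.977]
ft_force: [0.1, 0.0, -0.6]
width: 15.6
```

Call:
send_rows(
  moves="0 0 0 0;0 0 0 0;0 0 0 0;0 0 0 0;0 0 0 0",
  grip=1,
)

```text
clock: 10.32
position: [534.7, 261.5, 212.5]
tool_rot: [3.142, 0.0, 0.977]
ft_force: [-1.1, -0.6, -1.2]
width: 62.2
```

Call:
send_rows(
  moves="0 0 0 0;0 0 0 0;0 0 0 0;0 0 0 0;0 0 0 0",
)

```text
clock: 10.95
position: [534.7, 261.5, 212.5]
tool_rot: [-3.142, 0.0, 0.977]
ft_force: [-0.6, 0.7, 0.5]
width: 93.9
```

```bash
python3 look.py w6 magnifier_eye magnifier_lens free_peg_seat
python3 - <<'E'
from h import *
for c in ["side","scene"]:
    im,d=camera(c); save(f"pics/{c}6.png",im)
    for q in ["magnifier_lens","magnifier_eye","spoon_ring","dish"]:
        for r in spot_point(c,q)[:5]: print(c,q,round(r["conf"],2),np.round(r["position"]),np.round(proj(c,r["position"])[0]))
a=cv2.imread("pics/w6.png")[0:240,160:480]; b=cv2.imread("pics/side6.png")[100:220,240:400]
cv2.imwrite("pics/c6.png",np.vstack([cv2.resize(a,(400,300)),cv2.resize(b,(400,300))]))
E
```

```text
tcp [534.7 261.5 212.5] [-180.    0.   56.] F [-0.6  0.7  0.5] w 93.9 t 10.95 cam [575. 320. 391.]
magnifier_eye 0.91 [580.8 332.9 194.9] [320.  94.]
magnifier_lens 0.71 [573.9 315.3  75.1] [325. 123.]
free_peg_seat 0.69 [573.5 321.7 208. ] [320. 117.]
free_peg_seat 0.21 [579.4 330.5 149.8] [321. 103.]
side magnifier_lens 0.87 [ 471. -386.    4.] [376. 333.]
side magnifier_lens 0.74 [572. 324.  76.] [309. 180.]
side magnifier_lens 0.72 [342. 548.   6.] [236. 181.]
side magnifier_lens 0.6 [ 732. -175.    6.] [417. 261.]
side magnifier_eye 0.78 [265. 641.   4.] [212. 175.]
side magnifier_eye 0.7 [ 425. -494.    3.] [381. 371.]
side magnifier_eye 0.59 [580. 327. 196.] [311. 150.]
side magnifier_eye 0.56 [ 626. -230.    3.] [397. 281.]
side spoon_ring 0.66 [478. 395. 199.] [278. 147.]
side spoon_ring 0.25 [577. 322. 205.] [311. 149.]
side dish 0.77 [700.  22.  -2.] [377. 232.]
scene magnifier_lens 0.75 [ 738. -175.    8.] [245. 278.]
scene magnifier_lens 0.67 [ 464. -181.    4.] [254. 221.]
scene magnifier_lens 0.63 [341. 544.   5.] [427. 200.]
scene magnifier_lens 0.53 [ 474. -384.    9.] [204. 221.]
scene magnifier_eye 0.81 [ 624. -229.    2.] [236. 253.]
scene magnifier_eye 0.63 [ 423. -492.    5.] [182. 212.]
scene magnifier_eye 0.53 [579. 328. 193.] [387. 212.]
scene spoon_ring 0.48 [ 628. -409.    2.] [189. 253.]
scene spoon_ring 0.46 [579. 326. 195.] [386. 212.]
scene dish 0.72 [707.  22.  -1.] [300. 272.]
```

View pics/c6.png

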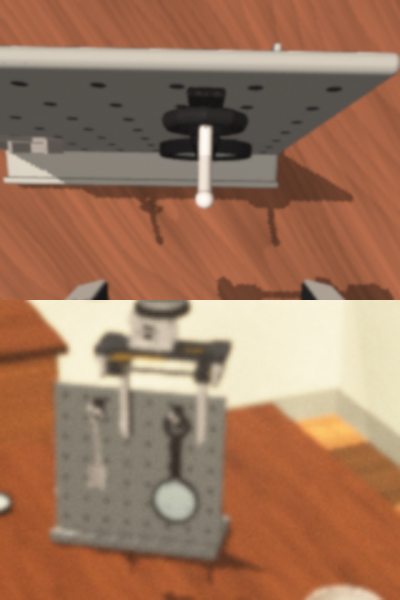

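The magnifier hangs on the peg (side crop: lens (175,500), ring (178,425)) and the spoon is in place. Retreating, then over to the bottle.

Call:
send_rows(
  moves="-30 0 0 0;-30 0 -10 0;0 0 -20 9;0 0 0 9;0 0 0 8",
)

```text
clock: 12.28
position: [501.1, 211.7, 242.7]
tool_rot: [3.142, -0.001, 0.519]
ft_force: [0.1, 0.9, -0.4]
width: 93.9
```

Call:
send_rows(
  moves="-34 36 0 0;-34 36 0 0;-34 36 0 0;-34 36 0 0;-34 36 0 0",
)

```text
clock: 12.9
position: [443.3, -30.5, 242.7]
tool_rot: [3.141, -0.0, 0.524]
ft_force: [0.6, 0.2, 0.1]
width: 94.3
```

Call:
send_rows(
  moves="-34 36 0 0;-34 36 0 0;-34 36 0 0;-34 36 0 0;0 0 0 0",
)

```text
clock: 13.52
position: [397.3, -224.1, 242.3]
tool_rot: [-3.142, 0.0, 0.52]
ft_force: [0.2, 0.0, 0.3]
width: 93.9
```

```bash
python3 look.py w7 cap_center bottle holder
python3 - <<'E'
from h import *
print(np.round(observe()["joint_positions"],2))
im=cv2.imread("pics/w7.png");cv2.imwrite('pics/w7c.png',cv2.resize(im,(640,400)))
E
```

```text
tcp [ 397.3 -224.1  242.3] [-180.     0.    29.8] F [0.2 0.  0.3] w 93.9 t 13.53 cam [ 459. -189.  421.]
cap_center 0.64 [ 468.3 -190.7  110.5] [331. 113.]
bottle 0.69 [ 464.9 -185.6   94.4] [325. 114.]
[-0.59  0.06  1.72  0.    1.36  0.46]
```

View pics/w7c.png

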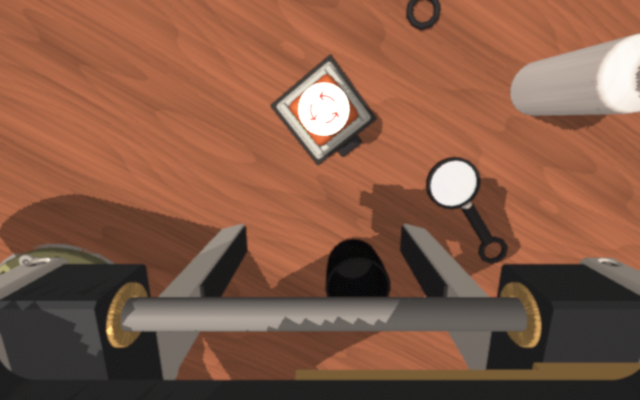

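The cap's white top is at (323,109), in the holder square, and the cup is below the gripper at (357,265). Now measuring the cap.

Run:
```python
from h import *
P=np.load("w7.npy"); im=cv2.imread("pics/w7.png")
m=np.zeros(P.shape[:2],bool); m[60:160,270:380]=1
m&=(P[...,2]>118)&(P[...,2]<134)
q=P[m]; print(m.sum(),np.percentile(q,[1,50,99],axis=0).round(1).tolist())
zt=np.median(q[:,2]); q=q[np.abs(q[:,2]-zt)<4]
(c,r)=cv2.minEnclosingCircle(np.float32(q[:,:2])); print("circle",c,r,"mean",q.mean(0),"std z",q[:,2].std())
s=np.array([467,-187.]);T=np.array(observe()["position"][:2]);y=observe()["tool_rot"][2]
for t in (np.array(c),q.mean(0)[:2]):
    d=t-T; print("shift",d@[np.cos(y),np.sin(y)],d@[np.sin(y),-np.cos(y)])
```

```text
2048 [[445.2, -206.7, 122.1], [467.0, -184.9, 124.5], [488.0, -163.6, 126.4]]
circle (466.60675048828125, -185.05679321289062) 22.90950584411621 mean [ 466.94020345 -184.95352691  124.52301806] std z 0.7972646327592152
shift 77.06866063042379 3.0829996109849676
shift 77.40899639543713 3.160629315000015
```

Call:
send_rows(
  moves="39 2 0 0;38 1 0 0;0 0 45 0;0 0 45 0;0 0 30 0",
)

```text
clock: 14.35
position: [466.1, -184.3, 120.6]
tool_rot: [-3.14, 0.001, 0.526]
ft_force: [1.5, -0.7, 0.0]
width: 94.1
```

Call:
send_rows(
  moves="0 0 15 0;0 0 7 0;0 0 0 0",
)

```text
clock: 14.72
position: [466.6, -185.9, 101.0]
tool_rot: [3.141, -0.0, 0.524]
ft_force: [-0.1, -0.1, 0.3]
width: 94.1
```

Call:
send_rows(
  moves="0 0 0 0;0 0 0 0;0 0 0 0;0 0 0 0;0 0 0 0",
  grip=0,
  squeeze=40,
)

```text
clock: 15.35
position: [466.3, -185.9, 100.5]
tool_rot: [-3.142, 0.0, 0.524]
ft_force: [0.2, 1.7, 1.2]
width: 47.3
```

Call:
send_rows(
  moves="0 0 0 0;0 0 0 0;0 0 0 0;0 0 0 0",
)

```text
clock: 15.85
position: [466.2, -185.9, 100.4]
tool_rot: [-3.141, 0.0, 0.524]
ft_force: [0.0, 0.8, -0.0]
width: 45.3
```

Call:
send_rows(
  moves="0 0 2 0;0 0 2 0;0 0 1 0;0 0 0 0;0 0 0 0",
)

```text
clock: 16.48
position: [466.6, -185.9, 96.0]
tool_rot: [3.141, -0.001, 0.524]
ft_force: [-2.0, 3.7, 8.7]
width: 45.6
```

Call:
send_rows(
  moves="0 0 1 0;0 0 0 0;0 0 0 0",
)

```text
clock: 16.85
position: [466.6, -185.9, 95.1]
tool_rot: [3.141, -0.001, 0.524]
ft_force: [-2.2, 2.9, 10.3]
width: 45.8
```

Call:
send_rows(
  moves="0 0 0 -6;0 0 0 -8;0 0 0 -8;0 0 0 -8;0 0 0 0",
)

```text
clock: 17.48
position: [467.1, -186.4, 95.4]
tool_rot: [3.139, -0.0, 1.049]
ft_force: [0.1, 0.0, 9.2]
width: 45.6
```

Call:
send_rows(
  moves="0 0 0 -8;0 0 0 -8;0 0 0 -8;0 0 0 -6;0 0 0 0",
)

```text
clock: 18.1
position: [467.2, -186.4, 95.4]
tool_rot: [3.139, 0.001, 1.572]
ft_force: [-0.3, -0.2, 10.2]
width: 45.8
```

Call:
send_rows(
  moves="0 0 -2 0;0 0 -2 0;0 0 -2 0;0 0 -1 0;0 0 0 0",
)

```text
clock: 18.73
position: [466.2, -185.9, 101.3]
tool_rot: [-3.141, -0.0, 1.571]
ft_force: [1.5, -0.3, 1.6]
width: 45.6
```

Call:
send_rows(
  moves="0 0 -2 0;0 0 -2 0;0 0 -1 0;0 0 0 0;0 0 0 0",
)

```text
clock: 19.35
position: [466.2, -185.9, 106.4]
tool_rot: [-3.141, -0.0, 1.571]
ft_force: [-0.5, 0.0, -0.1]
width: 45.7
```

```bash
cat > chk.py <<'E'
from h import *
import sys
n=sys.argv[1]
s=observe(); print(s["position"].round(1),s["ft_force"].round(2),s["width"])
out=[]
for c in ["side","scene"]:
    im,d=camera(c); save(f"pics/{c}{n}.png",im)
    for q in ["bottle","cap_center"]:
        for r in spot_point(c,q)[:1]: print(c,q,round(r["conf"],2),np.round(r["position"]))
im=cv2.imread(f"pics/side{n}.png"); im2=cv2.imread(f"pics/scene{n}.png")
cv2.imwrite(f"pics/c{n}.png",np.vstack([cv2.resize(im[215:315,270:420],(600,300)),cv2.resize(im2[160:240,200:320],(600,300))]))
E
python3 chk.py 8
```

```text
[ 466.2 -185.9  106.4] [-0.46  0.01 -0.15] 45.7341951311182
side bottle 0.79 [ 465. -182.   12.]
side cap_center 0.69 [ 464. -186.  122.]
scene bottle 0.47 [ 469. -182.    7.]
scene cap_center 0.52 [ 466. -185.  116.]
```

View pics/c8.png

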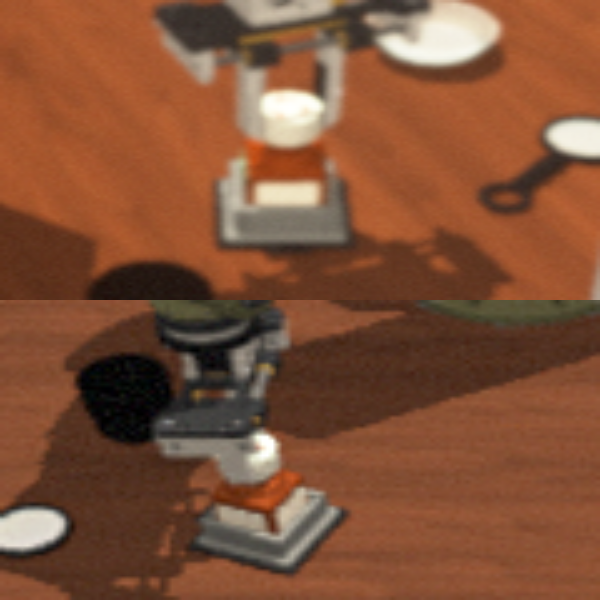

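The bottle is still seated (side crop (285,215)), and the wrist force of −0.15 N is less than the bottle's weight, so the cap is free. Lifting on carefully.

Call:
send_rows(
  moves="0 0 -3 0;0 0 -3 0;0 0 0 0;0 0 0 0",
)

```text
clock: 20.15
position: [466.3, -185.9, 112.5]
tool_rot: [3.141, 0.0, 1.571]
ft_force: [0.9, 0.1, -0.7]
width: 45.5
```

Call:
send_rows(
  moves="0 0 -10 0;0 0 -15 0;0 0 -15 0;0 0 0 0;0 0 0 0",
)

```text
clock: 20.78
position: [466.2, -185.9, 152.3]
tool_rot: [-3.141, -0.0, 1.571]
ft_force: [-0.3, 0.2, -1.3]
width: 45.5
```

```bash
python3 chk.py 9
python3 - <<'E'
from h import *
for c in ["side","scene"]:
    camera(c)
    for q in ["magnifier_eye","magnifier_lens","spoon_ring","dish","flask","cup"]:
        print(c,q,[(round(r["conf"],2),np.round(r["position"]).tolist()) for r in spot_point(c,q)[:4]])
E
```

```text
[ 466.2 -185.9  152.3] [-0.25  0.15 -1.26] 45.46524972115538
side bottle 0.82 [ 468. -185.   12.]
side cap_center 0.77 [ 465. -189.  164.]
scene bottle 0.69 [ 470. -180.    6.]
scene cap_center 0.44 [ 464. -188.  160.]
side magnifier_eye [(0.8, [269.0, 643.0, 3.0]), (0.66, [422.0, -494.0, 1.0]), (0.31, [470.0, -191.0, -0.0])]
side magnifier_lens [(0.96, [735.0, -175.0, 4.0]), (0.91, [469.0, -382.0, 6.0]), (0.77, [342.0, 549.0, 8.0]), (0.51, [573.0, 324.0, 77.0])]
side spoon_ring [(0.43, [478.0, 394.0, 202.0])]
side dish [(0.59, [704.0, 23.0, -1.0])]
side flask [(0.56, [622.0, -400.0, 1.0])]
side cup [(0.93, [308.0, -328.0, -3.0])]
scene magnifier_eye [(0.9, [626.0, -226.0, -0.0]), (0.83, [271.0, 644.0, 5.0]), (0.78, [422.0, -491.0, 5.0]), (0.72, [466.0, -182.0, 7.0])]
scene magnifier_lens [(0.94, [734.0, -172.0, 8.0]), (0.67, [341.0, 548.0, 6.0]), (0.51, [474.0, -387.0, 8.0])]
scene spoon_ring []
scene dish [(0.68, [708.0, 24.0, -2.0])]
scene flask [(0.68, [624.0, -405.0, 1.0]), (0.43, [577.0, 328.0, 193.0])]
scene cup [(0.66, [304.0, -326.0, 1.0])]
```

View pics/c9.png

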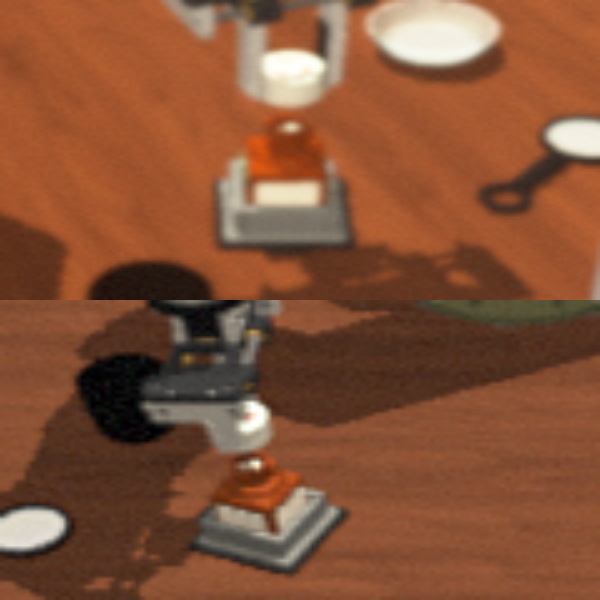

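The cap is off (side crop (292,78)), the open mouth is visible at (290,128), and the bottle is seated. Handing in.

```bash
python3 -c "
from station import *
print(close_job()); s=observe(); print(s['clock'],s['position'],s['width'])"
```

```text
the job is handed in; nothing more can be done
None
the job is handed in; nothing more can be done
```

I hung the nearest magnifier by its ring on the empty peg and let go of it. Then I pressed the cap down about 5 mm (10 N), turned it 60° counter-clockwise and lifted it off. I handed in at about 21 s with the cap still gripped; `close_job()` gives no verdict.

**Last checks:**
- **Cap:** finger opening 45.5 mm. The networks put the cap's centre at about z = 160–164 mm, roughly 155 mm above the bottle's underside, on the bottle's axis. The mouth is visibly open.
- **Bottle:** upright and seated in its holder.
- **Other things:** the dish, aluminium bottle and cup read within a few mm of their starting positions.
- **Magnifier and spoon:** right after release, the magnifier's ring was about 15 mm from the peg seat and the lens about 130 mm below it. In the final side view its lens was still at (573, 324, 77) mm and the spoon was still on its peg.

**Missed or disagreed:**
- In the last pictures the networks missed the hanging magnifier's ring in both cameras, and the lens and the spoon in the scene camera. At the end, only the side camera's lens reading shows the magnifier still hanging.
- The fingers hid the cap during the twist, so I did not see it turn. I judged it free from the low wrist force as it lifted and from the bottle staying seated.

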